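Set out the printing blocks on their colour trays

ROBOT

A 6-joint arm with a two-finger parallel gripper is mounted at the origin on the work surface. World frame = base frame: x ahead of the robot, y to its left, z up, the work surface at z = 0. Lengths are in m, angles in rad, forces in N, time in s.
With the tool pointing down it reaches from about 0.375 to 0.9 m from the base axis. Payload 3.1 kg.
Tool frame: the origin (TCP) lies between the finger pads; the fingertips stand 22 mm ahead of it and the grasp point (between the pads) lies 3 mm ahead of it; z points along the fingers, y is the line along which they close (so a half turn about z gives the same grasp; the last joint's range is limited). The gripper opens to 87 mm and grips with 3 to 60 N. Pads are 19 mm wide; open, the fingers measure 117 mm over their backs; the gripper's body (75 mm by 190 mm) begins 51 mm behind the grasp point.
Start: joints at [-1.349, 0.527, 1.433, -0, 1.181, -0.178], TCP at [0.244, -0.575, 0.245] pointing down, gripper open.
Joint ranges: [-3.08, 3.08], [-0.75, 2.2], [0.22, 2.44], [-1.43, 4.57], [0, 2.65], [-2.85, 2.85]. Speed limits (rad/s): [2.79, 2.79, 3.14, 3.14, 3.14, 3.14].

INTERFACE

Orientations are given as a unit quaternion [x, y, z, w].
In Python, from rig import get_obs, camera, get_calibration, hand_in, cut_out gives the robot as it stands.
- The arm moves only by the shell command python3 -m inch 'ROWS' [OPENING] [FORCE]. ROWS is JSON, one flat list of numbers, 6 for each row, row after row: the shift along the tool's x, y, z scaled (see below), then the turn, a rotation vector about the tool's x, y, z scaled (see below). A call has 1 to 20 rows; each row is the pose to reach, as a shift and turn from the pose commanded when the call began, along the tool's axes at that moment; what a row does not reach only later rows make up. The controller multiplies each number of a shift by 0.08 m and each number of a turn by 90 degrees. A row lasts 1/12 s, in which the tool goes at most 41.7 mm and 7.16 degrees, less where a joint would pass 70% of its speed; a pose out of reach is approached as far as the arm can. A call with a number of a shift or a turn outside -1 to 1 is refused whole. A call with a gripper value outside its range is refused whole. OPENING is the finger opening in mm, from 0 to 87, set as the call begins (- or left out, the last holds). The fingers move at their own pace and stop on an object; FORCE is the grip in N (left out, the last holds). Time passes only in rows, so rows that repeat a pose let the fingers close. It gives the time, the measured TCP pose, the force, the opening and the grip force at its end, in the units of the state.
- get_obs(): the state, without advancing time (a new reading comes with each control period).
- camera(name): name is "side" or "top" or "wrist"; returns the picture (384x512x3 uint8, red, green, blue); there is no depth.
- get_calibration(name): a dict with "vertical_fov" (degrees; the focal length in pixels is half the picture's height over the tangent of half this angle, whatever the lens; pixels are square), "cx", "cy" (the principal point, pixels), "T" (4x4, takes a point from camera to world coordinates). Camera axes: x right, y down, z forward; pixel columns grow to the right and rows downward; lengths in m; the calibration is good to about 2 mm. A picture is of the moment at which its call begins: read the wrist's pose just before it. get_calibration takes no time and is no camera call; for the wrist camera it gives the pose at the moment of the call.
- hand_in(): hands the job in; it is judged then, once.
Trained networks look in the newest picture that a camera, given by its name, has taken for a name from the list of things; names that differ only in an ending like _2 or _b are one class to them, and where a whole thing is asked for, a point or a joint stands for the part that bears it (a point fixed in the world has none). Each returns a list of dicts, best first, with "conf" (0 to 1); they miss things now and then, are a little off and sometimes report something else, mostly with a low value. They report only what shows in the picture. A call takes as long as a camera call.
- cut_out(camera, thing): "region" (384x512 bool, what is visible of it) and "bbox" ([left, top, right, bottom] in pixels, round what is visible of it).
The state is a dict: "time": time; "q": joint angles; "joint_velocities": joint speeds; "joint_torque": joint torques, N m; "position": TCP position; "tool_rot": TCP orientation; "ft_force": force on the tool from outside, world axes, zero at the start; "moment": the same for the moment, N m; "grip_width": finger opening in m; "grip_force": force on a finger pad.
Only numpy, scipy, OpenCV 4.12 (cv2) and the standard library are available. Lean on these libraries where they do the work, as an engineer would, in place of code of your own. Each camera call takes 0.05 s, during which the arm holds its last target. There are 200 camera calls.

TASK

Get the block-printing station ready: working from the top, take the stack of printing blocks apart and lay each block, printing face down and flat on the pad, in the colour tray of its own shape and size (stamp in the small dish, round block in the wider dish, square block in the square tray, border block in the long tray). Set each one down gently, without dropping it or knocking the stack over, and leave the jar and the mallet where they are.

Things in the scene. Friction and masses are not known exactly. Their poses are not given: they have to be found in the camera images.
- stamp_center (a point): Small round hand stamp of dark wood, top of the stack at the start: a foot 36 mm across and 16 mm high, above it (from 20 mm up to the top) a plain upright round handle 26 mm across; 64 mm high in all, about 40 g. Point: on its axis, half-way up (32 mm above its underside); z up along the axis.
- disc_center (a point): Round printing block of dark wood, a plain disc 54 mm across and 40 mm high, about 75 g, second from the top of the stack. Point: its centre, 20 mm above its underside; z up.
- square_center (a point): Square printing block of dark wood, 64 x 64 mm and 40 mm high, about 130 g, third from the top of the stack. Point: its centre, 20 mm above its underside; x and y along its sides, z up.
- border_center (a point): Long border printing block of dark wood, 56 mm along its x, 150 mm along its y, 40 mm high, about 270 g, bottom of the stack, flat on the table. Point: its centre, 20 mm above its underside; z up.
- small_dish: Small round colour dish of brown wood, for the stamp: inside 52 mm across, outside 64 mm; its inner floor, a blue-green pad, is 6 mm above the table. The rim rises 10 mm above the pad (top of the rim 16 mm above the table). Fixed to the table. Origin: centre of its underside, on the table; z up.
- wide_dish: Wider round colour dish of brown wood, for the round block: inside 70 mm across, outside 82 mm; its inner floor, a blue-green pad, is 6 mm above the table. The rim rises 10 mm above the pad (top of the rim 16 mm above the table). Fixed to the table. Origin: centre of its underside, on the table; z up.
- square_tray: Square colour tray of brown wood, for the square block: inside 82 x 82 mm, outside 98 x 98 mm, sides along its x and y; its inner floor, a blue-green pad, is 6 mm above the table. The rim rises 10 mm above the pad (top of the rim 16 mm above the table). Fixed to the table. Origin: centre of its underside, on the table; z up.
- long_tray: Long colour tray of brown wood, for the border block: inside 74 mm along its x and 170 mm along its y, outside 90 x 186 mm; its inner floor, a blue-green pad, is 6 mm above the table. The rim rises 10 mm above the pad (top of the rim 16 mm above the table). Fixed to the table. Origin: centre of its underside, on the table; z up.
- jar: Bystander: closed amber jar, 56 mm across, 70 mm high, standing loose on the table. Origin: centre of its underside.
- mallet: Bystander: wooden mallet lying loose on the far part of the table, head 44 mm across and 85 mm long, handle about 190 mm long. Origin: under the head's centre, at table height; the handle points along its -x.

How it is judged:
On the way, in this order (a step that is already met when the one before it is completed fails the run):
1. the small round hand stamp lies flat in its own tray (horizontal distance between stamp_center and small_dish below 0.012 m and z of stamp_center in the frame of small_dish between 0.034 and 0.042 m and angle between stamp_center's own z axis and vertical below 0.08 rad), for 0.2 s.
2. the round block lies flat in its own tray (horizontal distance between disc_center and wide_dish below 0.012 m and z of disc_center in the frame of wide_dish between 0.022 and 0.03 m and angle between disc_center's own z axis and vertical below 0.08 rad), for 0.2 s.
3. the square block lies flat in its own tray (horizontal distance between square_center and square_tray below 0.016 m and z of square_center in the frame of square_tray between 0.022 and 0.03 m and angle between square_center's own z axis and vertical below 0.08 rad), for 0.2 s.
4. the long border block lies flat in its own tray (horizontal distance between border_center and long_tray below 0.016 m and z of border_center in the frame of long_tray between 0.022 and 0.03 m and angle between border_center's own z axis and vertical below 0.08 rad), for 0.2 s.
At the end, for the whole second after the job is handed in: Stamp and round block each stand in their own round dish, centre within 12 mm of the dish's centre; square and border block lie in their own trays, centre within 16 mm of the tray's centre; all four down on the pad (height within 4 mm), upright within 0.08 rad, at rest and released (all of step 1 and all of step 2 and all of step 3 and all of step 4 and linear speed of each of stamp, disc, square, border below 0.02 m/s and contact force between the fingers and stamp below 0.1 N and contact force between the fingers and disc below 0.1 N and contact force between the fingers and square below 0.1 N and contact force between the fingers and border below 0.1 N); the robot touches nothing.
It fails at once if a block is dropped from more than about 18 mm or knocked down (moves faster than 0.6 m/s with no finger touching it) ((contact force between the fingers and stamp below 0.1 N and linear speed of stamp above 0.6 m/s) or (contact force between the fingers and disc below 0.1 N and linear speed of disc above 0.6 m/s) or (contact force between the fingers and square below 0.1 N and linear speed of square above 0.6 m/s) or (contact force between the fingers and border below 0.1 N and linear speed of border above 0.6 m/s)).
It fails at once if the jar or the mallet is moved more than 20 mm (distance of any of jar, mallet from where it was at the start of the episode above 0.02 m).
It also fails if it takes over 128 s, if anything falls off the work surface, if the arm or the gripper's body presses on something with over 40 N, if the wrist force passes 120 N, or if a joint passes its speed limit or range.

## Working session

There is one attempt and no reset: what is moved stays moved. The work goes in short steps, Python scripts to look and compute and a shell command to move; the robot and the scene stay as the last step left them, time stands still between calls to the robot, and variables do not carry over. Pictures are saved under pics/ and viewed, at most 14 in all, crops included, and the job is handed in when it is done.

```bash
mkdir -p pics
cat > h.py <<'E'
import numpy as np, cv2
from rig import *
def K(n):
    c=get_calibration(n); f=192/np.tan(np.radians(c["vertical_fov"])/2); return f,c["cx"],c["cy"],np.array(c["T"])
def ray(n,u,v,z):
    f,cx,cy,T=K(n); d=T[:3,:3]@np.array([(u-cx)/f,(v-cy)/f,1]); o=T[:3,3]; return o+d*(z-o[2])/d[2]
def save(n,name): 
    im=camera(n); cv2.imwrite('pics/'+name,im[:,:,::-1]); return im
E
python3 - <<'E'
from h import *
a=save('top','t.png');b=save('side','s.png')
cv2.imwrite('pics/ts.png',cv2.resize(np.vstack([a,b])[:,:,::-1],None,fx=.78,fy=.78))
for n in('top','side'):
    print(n,np.round(K(n)[3],3).tolist(),K(n)[:3])
    for t in 'stamp_center disc_center square_center border_center small_dish wide_dish square_tray long_tray jar mallet'.split():
        for r in cut_out(n,t)[:2]: 
            ys,xs=np.nonzero(r['region']); rc=cv2.minAreaRect(np.c_[xs,ys].astype(np.float32))
            print(t,round(r['conf'],2),np.round(r['bbox']).tolist(),len(xs),np.round(rc[0],1),np.round(rc[1],1),round(rc[2],1))
print(get_obs())
E
```

```text
top [[-0.023, -0.995, 0.094, 0.499], [-1.0, 0.024, 0.005, 0.003], [-0.007, -0.094, -0.996, 1.494], [0.0, 0.0, 0.0, 1.0]] (np.float64(459.00452238243184), 261.12449257381445, 188.38285360300904)
stamp_center 0.7 [258.0, 244.0, 269.0, 258.0] 137 [263. 250.] [12. 12.] 90.0
disc_center 0.72 [360.0, 242.0, 387.0, 272.0] 569 [372. 255.] [26. 26.] 90.0
disc_center 0.46 [256.0, 238.0, 272.0, 255.0] 113 [261.4 247.7] [14.6 17.8] 48.4
square_center 0.54 [251.0, 239.0, 276.0, 259.0] 131 [262.  247.5] [21. 20.] 90.0
border_center 0.91 [239.0, 238.0, 284.0, 261.0] 460 [260.7 247.9] [47.5 17.9] 8.6
border_center 0.53 [153.0, 239.0, 175.0, 259.0] 336 [164.  249.5] [19. 20.] 90.0
small_dish 0.87 [151.0, 241.0, 173.0, 257.0] 314 [164. 249.] [18. 20.] 90.0
wide_dish 0.72 [357.0, 243.0, 386.0, 271.0] 545 [371.5 255.5] [25. 25.] 90.0
square_tray 0.7 [306.0, 166.0, 347.0, 204.0] 895 [324.  185.9] [31.3 30. ] 70.6
long_tray 0.97 [171.0, 172.0, 229.0, 213.0] 1687 [198.5 193.7] [29.6 59.1] 77.7
jar 0.74 [254.0, 166.0, 272.0, 186.0] 242 [262.  177.5] [17. 16.] 90.0
mallet 0.92 [219.0, 125.0, 285.0, 154.0] 67
[... 1197 characters left out ...]
34849253e+00,  5.27500204e-01,  1.43270414e+00, -1.78829009e-05,
        1.18138720e+00, -1.78513957e-01]), 'joint_velocities': array([-6.04118920e-04,  3.60940923e-04, -4.11292603e-05,  4.11887485e-04,
       -6.09160160e-04,  1.51675916e-03]), 'joint_torque': array([ 9.21906540e-04, -4.40016282e+01, -1.76989245e+01,  6.33481052e-02,
        5.03703312e-02, -2.63058951e-05]), 'position': array([ 0.24386691, -0.57543587,  0.24454695]), 'tool_rot': array([ 9.79984589e-01,  1.99073367e-01, -8.25797893e-06,  7.32555526e-07]), 'ft_force': array([ 0.53736953, -0.49308593,  0.01979295]), 'moment': array([ 0.01215746, -0.01461684,  0.04077178]), 'grip_force': 0.0, 'grip_width': 0.08702508009198402}
```

View pics/t.png

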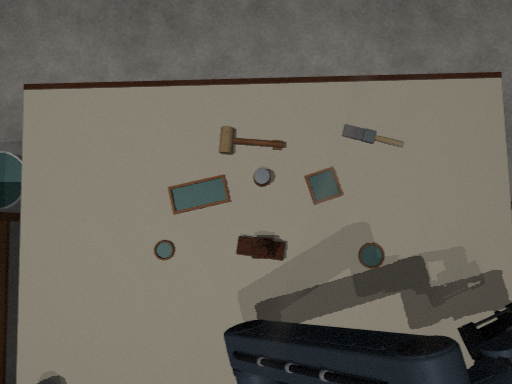

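View pics/s.png

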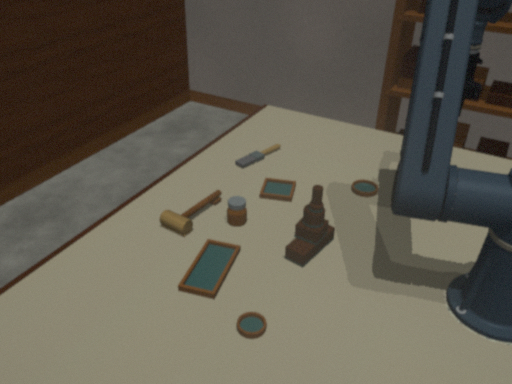

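The top picture shows the stack at about (261,247), long tray (199,194), square tray (324,186), small dish (164,249), wide dish (371,255) and jar (262,177). The side picture agrees. The networks' extra disc/border hits are confusions with the dishes and the jar.

```bash
cat >> h.py <<'E'
def outline(n,thing,z,i=0):
    r=cut_out(n,thing)[i]; m=r['region'].astype(np.uint8)
    c=max(cv2.findContours(m,cv2.RETR_EXTERNAL,cv2.CHAIN_APPROX_NONE)[0],key=cv2.contourArea)[:,0]
    p=np.array([ray(n,u,v,z)[:2] for u,v in c]); rc=cv2.minAreaRect((p*1000).astype(np.float32))
    print(n,thing,round(r['conf'],2),'ctr mm',np.round(rc[0],1),'size',np.round(rc[1],1),'ang',round(rc[2],1)); return p
E
python3 - <<'E'
from h import *
for n in('top','side'):
    camera(n)
    for t,z in dict(small_dish=.016,wide_dish=.016,square_tray=.016,long_tray=.016,stamp_center=.184,border_center=.04,jar=.07,mallet=.03).items(): outline(n,t,z)
print(np.round(K('wrist')[3],3),K('wrist')[:3])
print(ray('side',316,187,.184))
E
```

```text
top small_dish 0.8 ctr mm [448.2 325.1] size [57.7 57.3] ang 89.7
top wide_dish 0.82 ctr mm [ 415.6 -336.7] size [79.8 78.9] ang 88.7
top square_tray 0.68 ctr mm [ 644.1 -193.1] size [95.2 98.3] ang 17.1
top long_tray 0.88 ctr mm [624.2 211.9] size [ 94.1 187.9] ang 11.1
top stamp_center 0.71 ctr mm [446.   5.] size [28.3 30.9] ang 88.7
top border_center 0.8 ctr mm [455.7  67.8] size [44.1 56.2] ang 88.7
top jar 0.77 ctr mm [669.2   6. ] size [50.  56.6] ang 88.6
top mallet 0.59 ctr mm [790.5  34.3] size [211.4  96. ] ang 84.0
side small_dish 0.83 ctr mm [444.9 335.1] size [59.7 72. ] ang 29.8
side wide_dish 0.55 ctr mm [ 412.8 -320.7] size [87.8 93.6] ang 30.5
side square_tray 0.75 ctr mm [ 639.1 -176.9] size [102.6 127.3] ang 16.8
side long_tray 0.78 ctr mm [620.4 224. ] size [ 98.4 205.4] ang 11.0
side stamp_center 0.9 ctr mm [426.9  56.3] size [ 33.4 121.4] ang 16.2
side border_center 0.95 ctr mm [438.3  40. ] size [191.7  77.5] ang 80.3
side jar 0.75 ctr mm [646.6  50.7] size [ 47.5 131. ] ang 31.3
side mallet 0.89 ctr mm [795.7  57.4] size [113.5 238.7] ang 4.8
[[ 0.39  -0.889 -0.242  0.31 ]
 [-0.921 -0.376 -0.103 -0.547]
 [-0.     0.263 -0.965  0.386]
 [ 0.     0.     0.     1.   ]] (np.float64(329.13619455018454), 264.32826396729257, 190.29114192199745)
[0.44811438 0.01145253 0.184     ]
```

```bash
cat >> h.py <<'E'
def plan(x,y,z,yaw):
    "rows numbers from the current pose to a TCP target, tool down, yaw (deg) of tool x; each in units (may need several calls)"
    from scipy.spatial.transform import Rotation as R
    o=get_obs(); M=R.from_quat(o['tool_rot']).as_matrix(); cy=np.degrees(np.arctan2(M[1,0],M[0,0]))
    s=M.T@(np.array([x,y,z])-o['position'])/.08
    c,sn=np.cos(np.radians(yaw)),np.sin(np.radians(yaw)); Mt=np.array([[c,sn,0],[sn,-c,0],[0,0,-1]]).T
    t=R.from_matrix(M.T@Mt).as_rotvec()/(np.pi/2)
    print('t',round(o['time'],1),'pos',np.round(o['position'],4),'yaw',round(cy,2),'shift',np.round(s,3),'turn',np.round(t,3))
E
python3 -m inch '[0,0,-0.2,0,0,-0.08, 0,0,-0.5,0,0,-0.16, 0,0,-0.8,0,0,-0.24, 0,0,-1,0,0,-0.32, 0,0,-1,0,0,-0.4, 0,0,-1,0,0,-0.48, 0,0,-1,0,0,-0.56, 0,0,-1,0,0,-0.64, 0,0,-1,0,0,-0.72, 0,0,-1,0,0,-0.745, 0,0,-1,0,0,-0.745]' 87 20
python3 -c "
from h import *
plan(.447,.006,.36,90)"
```

```text
time: 2.92
position: [0.2439, -0.5754, 0.3245]
tool_rot: [0.707, 0.707, 0.0, -0.0]
ft_force: [-0.2, 0.3, 0.8]
grip_width: 0.0874
grip_force: 0.0
t 2.9 pos [ 0.2439 -0.5754  0.3245] yaw 90.05 shift [ 7.265  2.546 -0.443] turn [-0.    -0.     0.001]
```

```bash
python3 -m inch '[0.3,0.1,-0.2,0,0,0, 0.65,0.22,-0.4,0,0,0, 0.9,0.32,-0.44,0,0,0]' >/dev/null
python3 -m inch '[0.45,0.16,0,0,0,0, 0.91,0.32,0,0,0,0]' >/dev/null
python3 -m inch '[0.45,0.16,0,0,0,0, 0.91,0.32,0,0,0,0]' >/dev/null
python3 -m inch '[0.45,0.16,0,0,0,0, 0.91,0.32,0,0,0,0]' >/dev/null
python3 -m inch '[0.45,0.16,0,0,0,0, 0.91,0.32,0,0,0,0]' >/dev/null
python3 -m inch '[0.45,0.16,0,0,0,0, 0.91,0.32,0,0,0,0]' >/dev/null
python3 -m inch '[0.45,0.16,0,0,0,0, 0.91,0.32,0,0,0,0]' >/dev/null
python3 -m inch '[0.3,0.1,0,0,0,0, 0.6,0.2,0,0,0,0, 0.8,0.28,0,0,0,0, 0.9,0.31,0,0,0,0, 0.9,0.31,0,0,0,0, 0.9,0.31,0,0,0,0]'
python3 - <<'E'
from h import *
plan(.447,.006,.36,90)
save('wrist','w1.png')
for t,z in dict(stamp_center=.184,disc_center=.12,square_center=.08,border_center=.04).items():
    for i in range(1): outline('wrist',t,z)
    print(cut_out('wrist',t)[0]['bbox'])
E
```

```text
time: 4.67
position: [0.4476, 0.0052, 0.3597]
tool_rot: [0.707, 0.707, -0.0, 0.0]
ft_force: [0.3, 0.3, 0.8]
grip_width: 0.0869
grip_force: 0.0
t 4.7 pos [0.4476 0.0052 0.3597] yaw 90.03 shift [ 0.01  -0.007 -0.003] turn [-0.  0.  0.]
wrist stamp_center 0.84 ctr mm [446.6  13.9] size [38.9 30.2] ang 89.1
[245.9, 149.7, 282.5, 187.4]
wrist disc_center 0.63 ctr mm [450.9  14. ] size [49.2 51.9] ang 77.9
[244.0, 136.2, 289.8, 180.5]
wrist square_center 0.85 ctr mm [450.5  13.3] size [67.1 65. ] ang 86.6
[242.2, 124.4, 297.1, 177.9]
wrist border_center 0.73 ctr mm [456.8  66.7] size [48.4 55.3] ang 81.4
[238.3, 89.6, 291.4, 197.9]
```

View pics/w1.png

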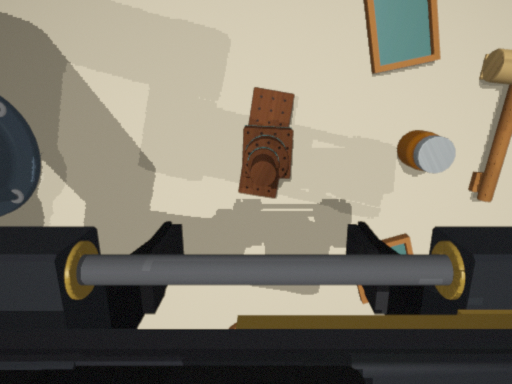

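```bash
python3 -c "
import cv2
a=cv2.imread('pics/w1.png')[80:205,220:320]
cv2.imwrite('pics/w1c.png',cv2.resize(cv2.convertScaleAbs(a,alpha=1.6),None,fx=4.8,fy=4.8,interpolation=cv2.INTER_CUBIC))"
```

```text
(no output)
```

View pics/w1c.png

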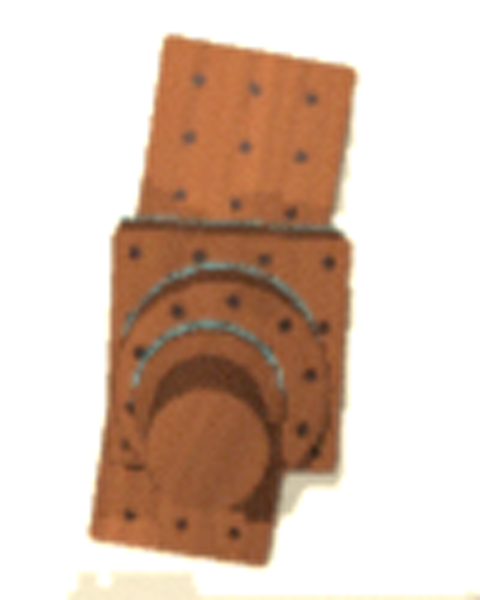

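Run:
```python
from h import *
p=ray('wrist',220+209/4.8,80+450/4.8,.184); print('stamp',p)
g=lambda a,b,z:ray('wrist',220+a/4.8,80+b/4.8,z)
c=[g(*q,.04)[:2] for q in[(165,37),(355,70),(92,535),(268,566)]]
print('border corners',np.round(c,4)); 
for i,j in((0,1),(0,2),(1,3),(2,3)): d=c[j]-c[i]; print(i,j,np.hypot(*d),np.degrees(np.arctan2(d[1],d[0])))
print(np.mean(c,0))
c=[g(*q,.08)[:2] for q in[(112,235),(350,240),(338,470)]];print('square',np.round(c,4),(c[0]+c[2])/2)
for i,j in((0,1),(1,2)): d=c[j]-c[i]; print(i,j,np.hypot(*d),np.degrees(np.arctan2(d[1],d[0])))
plan(p[0],p[1],.36,90)
```

```text
stamp [0.44692031 0.00749622 0.184     ]
border corners [[ 0.4346  0.0935]
 [ 0.4877  0.0846]
 [ 0.4112 -0.0504]
 [ 0.4645 -0.0603]]
0 1 0.05387822066878593 -9.5103735919611
0 2 0.14584068816569515 -99.24788740415755
1 3 0.14676527473214004 -99.10823384657739
2 3 0.05424802236583403 -10.484750550351135
[0.44949863 0.0168316 ]
square [[ 0.4213  0.0424]
 [ 0.4839  0.041 ]
 [ 0.482  -0.021 ]] [0.45164355 0.01068745]
0 1 0.06257377145750531 -1.269368540067971
1 2 0.06208969892944582 -91.79380515525352
t 5.1 pos [0.4477 0.005  0.3598] yaw 89.96 shift [ 0.032 -0.009 -0.003] turn [ 0.  0. -0.]
```

```bash
python3 -m inch '[0.03,-0.01,0.2,0,0,0, 0.03,-0.01,0.5,0,0,0, 0.03,-0.01,0.8,0,0,0, 0.03,-0.01,1,0,0,0]' 50 12 >/dev/null
python3 -m inch '[0,0,0.4,0,0,0, 0,0,0.7,0,0,0, 0,0,0.9,0,0,0, 0,0,1,0,0,0, 0,0,1,0,0,0]' >/dev/null
python3 -m inch '[0,0,0.2,0,0,0, 0,0,0.35,0,0,0, 0,0,0.41,0,0,0, 0,0,0.41,0,0,0, 0,0,0.41,0,0,0, 0,0,0.41,0,0,0]'
python3 -m inch '[0,0,0,0,0,0, 0,0,0,0,0,0, 0,0,0,0,0,0, 0,0,0,0,0,0, 0,0,0,0,0,0, 0,0,0,0,0,0, 0,0,0,0,0,0, 0,0,0,0,0,0, 0,0,0,0,0,0, 0,0,0,0,0,0]' 0 12
python3 - <<'E'
from h import *
plan(.4469,.0075,.167,90)
E
```

```text
time: 6.37
position: [0.4477, 0.0077, 0.1679]
tool_rot: [0.707, 0.707, 0.001, 0.001]
ft_force: [0.5, 0.2, -0.4]
grip_width: 0.05
grip_force: 0.0
time: 7.2
position: [0.4469, 0.0078, 0.1671]
tool_rot: [0.707, 0.707, 0.0, 0.0]
ft_force: [-1.0, -0.2, 2.7]
grip_width: 0.0249
grip_force: 12.0
t 7.2 pos [0.4469 0.0078 0.1671] yaw 90.01 shift [-0.004 -0.     0.001] turn [ 0. -0.  0.]
```

```bash
python3 -m inch '[0,0,-0.1,0,0,0, 0,0,-0.3,0,0,0, 0,0,-0.6,0,0,0, 0,0,-0.9,0,0,0, 0,0,-1,0,0,0, 0,0,-1,0,0,0]'
python3 -m inch '[0.1,0,0,0,0,0, 0.3,0,0,0,0,0, 0.6,0,0,0,0,0, 1,0,0,0,0,0]' >/dev/null
python3 -m inch '[0.4,0,0,0,0,0, 0.8,0,0,0,0,0, 1,0,0,0,0,0]' >/dev/null
python3 -m inch '[0.3,0,0,0,0,0, 0.55,0,0,0,0,0, 0.7,0,0,0,0,0, 0.75,0,0,0,0,0, 0.75,0,0,0,0,0, 0.75,0,0,0,0,0]'
python3 - <<'E'
from h import *
save('wrist','w2.png'); 
outline('wrist','small_dish',.016); outline('wrist','long_tray',.016)
camera('top');outline('top','small_dish',.016)
plan(.448,.3255,.247,90)
E
```

```text
time: 7.7
position: [0.4484, 0.0075, 0.249]
tool_rot: [0.707, 0.707, 0.001, 0.002]
ft_force: [-1.2, -0.5, -0.9]
grip_width: 0.0248
grip_force: 12.0
time: 8.78
position: [0.4464, 0.2273, 0.2462]
tool_rot: [0.707, 0.707, -0.001, -0.0]
ft_force: [0.6, -0.5, -1.1]
grip_width: 0.025
grip_force: 12.0
wrist small_dish 0.94 ctr mm [449.6 327.4] size [62.4 62.1] ang 89.9
wrist long_tray 0.69 ctr mm [625.5 213.7] size [ 95.3 188.3] ang 11.5Traceback (most recent call last):
  File "<stdin>", line 4, in <module>
  File "h.py", line 10, in outline
    r=cut_out(n,thing)[i]; m=r['region'].astype(np.uint8)
      ~~~~~~~~~~~~~~~~^^^
IndexError: list index out of range
```

View pics/w2.png

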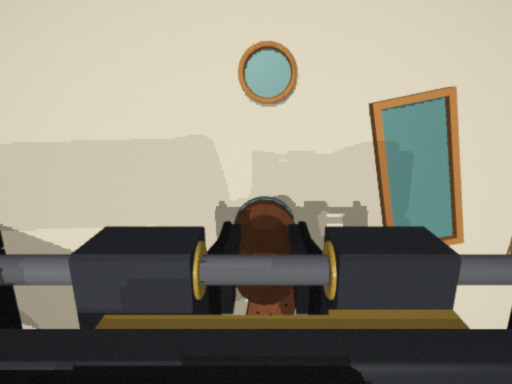

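The stamp hangs in the fingers at (264,240). The small dish is clear at (268,73), about (0.449, 0.327), and the top-camera estimate agrees.

```bash
python3 -m inch '[0.2,0,0,0,0,0, 0.5,0.02,0,0,0,0, 0.8,0.03,0,0,0,0, 1,0.035,0,0,0,0]' >/dev/null
python3 -m inch '[0.15,0,0,0,0,0, 0.24,0,0.2,0,0,0, 0.245,0,0.5,0,0,0, 0.245,0,0.8,0,0,0, 0.245,0,1,0,0,0]' >/dev/null
python3 -m inch '[0,0,0.3,0,0,0, 0,0,0.6,0,0,0, 0,0,0.8,0,0,0, 0,0,0.9,0,0,0, 0,0,0.95,0,0,0, 0,0,0.95,0,0,0, 0,0,0.95,0,0,0]'
python3 -c "
from h import *
plan(.4493,.3268,.053,90)"
```

```text
time: 10.37
position: [0.4503, 0.3275, 0.0916]
tool_rot: [0.707, 0.707, 0.001, 0.0]
ft_force: [0.6, -0.4, -0.5]
grip_width: 0.0253
grip_force: 12.0
t 10.4 pos [0.4503 0.3275 0.0916] yaw 90.0 shift [-0.009 -0.013  0.483] turn [ 0.001 -0.    -0.   ]
```

```bash
python3 -m inch '[0,0,0.12,0,0,0, 0,0,0.25,0,0,0, 0,0,0.35,0,0,0, 0,0,0.4,0,0,0, 0,0,0.43,0,0,0, 0,0,0.45,0,0,0, 0,0,0.46,0,0,0, 0,0,0.47,0,0,0, 0,0,0.47,0,0,0, 0,0,0.47,0,0,0]'
python3 - <<'E'
from h import *
plan(.4493,.3268,.053,90)
E
```

```text
time: 11.2
position: [0.4498, 0.3275, 0.0536]
tool_rot: [0.707, 0.707, 0.0, 0.0]
ft_force: [0.6, -0.5, -0.2]
grip_width: 0.0249
grip_force: 12.0
t 11.2 pos [0.4498 0.3275 0.0536] yaw 90.02 shift [-0.009 -0.006  0.007] turn [ 0. -0.  0.]
```

```bash
python3 -m inch '[0,0,0.01,0,0,0, 0,0,0.01,0,0,0, 0,0,0.01,0,0,0]'
python3 -m inch '[0,0,0.01,0,0,0, 0,0,0.01,0,0,0, 0,0,0.01,0,0,0]'
python3 -m inch '[0,0,0,0,0,0, 0,0,0,0,0,0, 0,0,0,0,0,0, 0,0,0,0,0,0, 0,0,0,0,0,0, 0,0,0,0,0,0]' 50
python3 -m inch '[0,0,-0.1,0,0,0, 0,0,-0.4,0,0,0, 0,0,-0.8,0,0,0, 0,0,-1,0,0,0]' >/dev/null
python3 -m inch '[0,0,-0.5,0,0,0, 0,0,-1,0,0,0]' >/dev/null
python3 -m inch '[0,0,-0.5,0,0,0, 0,0,-1,0,0,0, 0,0,-1,0,0,0, 0,0,-1,0,0,0]' 87
python3 - <<'E'
from h import *
plan(.45,.005,.30,90)
save('side','s2.png'); outline('side','stamp_center',.07)
E
```

```text
time: 11.45
position: [0.4499, 0.3276, 0.0531]
tool_rot: [0.707, 0.707, 0.0, 0.0]
ft_force: [-1.0, 0.1, 3.5]
grip_width: 0.0247
grip_force: 12.0
time: 11.7
position: [0.4499, 0.3276, 0.053]
tool_rot: [0.707, 0.707, 0.0, 0.0]
ft_force: [-1.6, -0.9, 10.6]
grip_width: 0.0249
grip_force: 12.0
time: 12.2
position: [0.4496, 0.3274, 0.0515]
tool_rot: [0.707, 0.707, -0.0, -0.0]
ft_force: [-0.3, -0.5, -0.3]
grip_width: 0.0487
grip_force: 0.0
time: 13.03
position: [0.4508, 0.328, 0.2953]
tool_rot: [0.707, 0.707, 0.004, 0.001]
ft_force: [-2.1, -0.9, -0.5]
grip_width: 0.069
grip_force: 0.0
t 13.0 pos [0.4508 0.328  0.2953] yaw 90.02 shift [-4.038 -0.012 -0.071] turn [ 0.004 -0.002  0.   ]
side stamp_center 0.95 ctr mm [434.1 356.9] size [31.8 83.6] ang 29.7
```

```bash
python3 -m inch '[-0.2,0,0,0,0,0, -0.5,0,0,0,0,0, -1,0,0,0,0,0]' >/dev/null
python3 -m inch '[-0.5,0,0,0,0,0, -1,0,0,0,0,0]' >/dev/null
python3 -m inch '[-0.5,0,0,0,0,0, -1,0,0,0,0,0]' >/dev/null
python3 -m inch '[-0.4,0,0,0,0,0, -0.8,0,0,0,0,0, -1,0,0,0,0,0, -1,0,0,0,0,0]' >/dev/null
python3 -m inch '[-0.1,0,0,0,0,0, -0.2,0,0,0,0,0, -0.2,0,0,0,0,0, -0.2,0,0,0,0,0, -0.2,0,0,0,0,0]' >/dev/null
python3 - <<'E'
from h import *
plan(.45,.005,.30,90)
a=save('wrist','w3.png')
for t,z in dict(disc_center=.12,square_center=.08,border_center=.04).items(): outline('wrist',t,z)
x0,y0=200,60
cv2.imwrite('pics/w3c.png',cv2.resize(cv2.convertScaleAbs(a[60:200,200:330,::-1],alpha=1.6),None,fx=4,fy=4,interpolation=cv2.INTER_CUBIC))
E
```

```text
t 14.5 pos [ 0.4496 -0.0079  0.2916] yaw 90.07 shift [ 0.161  0.006 -0.105] turn [-0.    -0.     0.001]
wrist disc_center 0.59 ctr mm [449.5  10.5] size [51.5 56.3] ang 4.0
wrist square_center 0.67 ctr mm [451.1  12.9] size [66.3 63.9] ang 86.5
wrist border_center 0.82 ctr mm [456.5  65.9] size [49.7 56.7] ang 80.5
```

View pics/w3c.png

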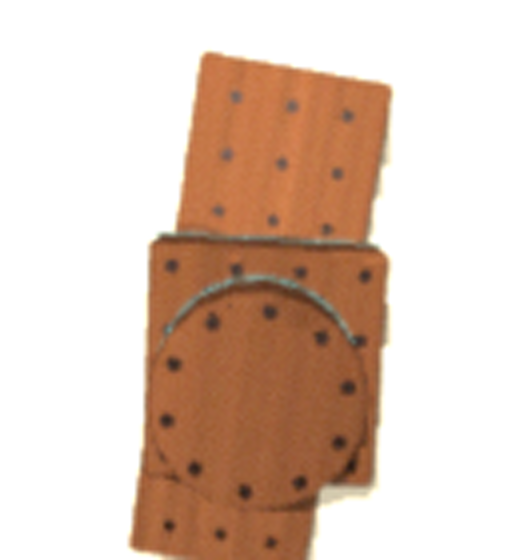

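The disc's top circle is centred at about (264.4,160.3) px, with the square's top edges at crop rows 243 to 485 and the border block beneath it.

Run:
```python
from h import *
p=ray('wrist',200+257.5/4,60+401/4,.12); e=ray('wrist',200+148/4,60+401/4,.12); print(p, np.hypot(*(p-e)[:2]))
plan(p[0],p[1],.12,90)
```

```text
[0.44976643 0.00865233 0.12      ] 0.026314341793196264
t 14.7 pos [ 0.4497 -0.0081  0.2918] yaw 90.07 shift [2.090e-01 1.000e-03 2.148e+00] turn [ 0.    -0.     0.001]
```

```bash
python3 -m inch '[0.1,0,0.2,0,0,0, 0.2,0,0.5,0,0,0, 0.21,0,0.8,0,0,0, 0.21,0,1,0,0,0]' 87 15 >/dev/null
python3 -m inch '[0,0,0.3,0,0,0, 0,0,0.6,0,0,0, 0,0,0.8,0,0,0, 0,0,0.9,0,0,0, 0,0,1,0,0,0]' >/dev/null
python3 -m inch '[0,0,0.1,0,0,0, 0,0,0.15,0,0,0, 0,0,0.15,0,0,0, 0,0,0.15,0,0,0, 0,0,0.15,0,0,0, 0,0,0.15,0,0,0]'
python3 -m inch '[0,0,0,0,0,0, 0,0,0,0,0,0, 0,0,0,0,0,0, 0,0,0,0,0,0, 0,0,0,0,0,0]' 60
python3 -m inch '[0,0,0,0,0,0, 0,0,0,0,0,0, 0,0,0,0,0,0, 0,0,0,0,0,0, 0,0,0,0,0,0, 0,0,0,0,0,0, 0,0,0,0,0,0, 0,0,0,0,0,0]' 0 15
python3 -m inch '[0,0,-0.1,0,0,0, 0,0,-0.2,0,0,0, 0,0,-0.4,0,0,0, 0,0,-0.7,0,0,0, 0,0,-1,0,0,0, 0,0,-1,0,0,0, 0,0,-1,0,0,0]'
python3 -c "
from h import *
plan(.4156,-.3367,.2,90)"
```

```text
time: 15.92
position: [0.4501, 0.0081, 0.1203]
tool_rot: [0.707, 0.707, 0.0, 0.001]
ft_force: [0.3, -0.8, 0.0]
grip_width: 0.0871
grip_force: 0.0
time: 16.33
position: [0.4497, 0.0082, 0.1198]
tool_rot: [0.707, 0.707, 0.0, 0.0]
ft_force: [-0.3, 0.4, -0.8]
grip_width: 0.0637
grip_force: 0.0
time: 17.0
position: [0.4497, 0.0082, 0.1197]
tool_rot: [0.707, 0.707, -0.0, -0.0]
ft_force: [0.2, 0.4, -0.1]
grip_width: 0.0534
grip_force: 15.0
time: 17.58
position: [0.4507, 0.008, 0.2015]
tool_rot: [0.707, 0.707, 0.001, 0.002]
ft_force: [0.2, 0.6, -0.7]
grip_width: 0.0536
grip_force: 15.0
t 17.6 pos [0.4507 0.008  0.2015] yaw 90.02 shift [-4.309 -0.44   0.021] turn [0.003 0.001 0.   ]
```

```bash
python3 -m inch '[-0.2,-0.02,-0.1,0,0,0, -0.4,-0.04,-0.2,0,0,0, -0.7,-0.06,-0.25,0,0,0, -1,-0.08,-0.25,0,0,0]' >/dev/null
python3 -m inch '[-0.4,-0.04,0,0,0,0, -0.8,-0.08,0,0,0,0, -1,-0.09,0,0,0,0]' >/dev/null
python3 -m inch '[-0.4,-0.04,0,0,0,0, -0.8,-0.08,0,0,0,0, -1,-0.09,0,0,0,0]' >/dev/null
python3 -m inch '[-0.4,-0.04,0,0,0,0, -0.8,-0.08,0,0,0,0, -1,-0.09,0,0,0,0]' >/dev/null
python3 -m inch '[-0.4,-0.04,0,0,0,0, -0.8,-0.08,0,0,0,0, -1,-0.09,0,0,0,0]' >/dev/null
python3 -m inch '[-0.15,0,0,0,0,0, -0.3,0,0,0,0,0, -0.4,0,0,0,0,0, -0.4,0,0,0,0,0, -0.4,0,0,0,0,0, -0.4,0,0,0,0,0]'
python3 - <<'E'
from h import *
save('wrist','w4.png'); p=outline('wrist','wide_dish',.016); q=outline('wrist','square_tray',.016)
plan(.4156,-.3367,.2,90)
E
```

```text
time: 19.42
position: [0.4147, -0.4224, 0.2196]
tool_rot: [0.707, 0.707, 0.0, -0.001]
ft_force: [0.6, -0.1, -1.3]
grip_width: 0.0535
grip_force: 15.0
wrist wide_dish 0.7 ctr mm [ 416.3 -336.7] size [80.3 80.1] ang 0.0Traceback (most recent call last):
  File "<stdin>", line 2, in <module>
  File "h.py", line 10, in outline
    r=cut_out(n,thing)[i]; m=r['region'].astype(np.uint8)
      ~~~~~~~~~~~~~~~~^^^
IndexError: list index out of range
```

View pics/w4.png

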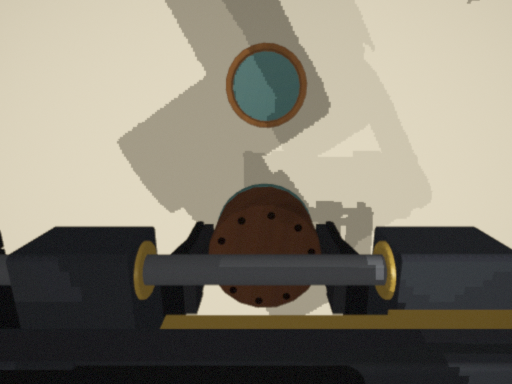

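Dish at (267,85), clear, about (0.416, -0.337). The disc is held level at (266,250).

```bash
python3 -m inch '[0.2,0,0,0,0,0, 0.5,0.02,0,0,0,0, 0.8,0.02,0,0,0,0, 1,0.02,0.1,0,0,0, 1,0.02,0.3,0,0,0]' >/dev/null
python3 -m inch '[0.07,0,0.3,0,0,0, 0.07,0,0.6,0,0,0, 0.07,0,0.9,0,0,0, 0.07,0,1,0,0,0]' >/dev/null
python3 -m inch '[0,0,0.25,0,0,0, 0,0,0.45,0,0,0, 0,0,0.6,0,0,0, 0,0,0.7,0,0,0, 0,0,0.7,0,0,0, 0,0,0.7,0,0,0]'
python3 -c "
from h import *
plan(.4162,-.3369,.046,90)"
```

```text
time: 20.82
position: [0.4164, -0.3383, 0.0601]
tool_rot: [0.707, 0.707, 0.0, 0.0]
ft_force: [-0.2, -0.0, -1.0]
grip_width: 0.0538
grip_force: 15.0
t 20.8 pos [ 0.4164 -0.3383  0.0601] yaw 90.02 shift [ 0.017 -0.003  0.176] turn [0. 0. 0.]
```

```bash
python3 -m inch '[0.02,0,0.05,0,0,0, 0.02,0,0.1,0,0,0, 0.02,0,0.14,0,0,0, 0.02,0,0.16,0,0,0, 0.02,0,0.17,0,0,0, 0.02,0,0.17,0,0,0, 0.02,0,0.17,0,0,0]'
python3 -m inch '[0,0,0.01,0,0,0, 0,0,0.01,0,0,0, 0,0,0.01,0,0,0]'
```

```text
time: 21.4
position: [0.4163, -0.3367, 0.0462]
tool_rot: [0.707, 0.707, -0.0, 0.0]
ft_force: [-0.2, 0.1, -1.3]
grip_width: 0.0535
grip_force: 15.0
time: 21.65
position: [0.4164, -0.3368, 0.0457]
tool_rot: [0.707, 0.707, -0.0, 0.0]
ft_force: [0.0, 1.1, 2.5]
grip_width: 0.0534
grip_force: 15.0
```

```bash
python3 -m inch '[0,0,0,0,0,0, 0,0,0,0,0,0, 0,0,0,0,0,0, 0,0,0,0,0,0, 0,0,0,0,0,0, 0,0,0,0,0,0]' 80
python3 -m inch '[0,0,-0.1,0,0,0, 0,0,-0.4,0,0,0, 0,0,-0.8,0,0,0, 0,0,-1,0,0,0]' >/dev/null
python3 -m inch '[0,0,-0.5,0,0,0, 0,0,-1,0,0,0]' >/dev/null
python3 -m inch '[0.1,0.02,-0.5,0,0,0, 0.4,0.05,-1,0,0,0, 0.9,0.1,-1,0,0,0]' 87 >/dev/null
python3 -m inch '[0.5,0.05,0,0,0,0, 1,0.1,0,0,0,0]' >/dev/null
python3 -m inch '[0.5,0.05,0,0,0,0, 1,0.1,0,0,0,0]' >/dev/null
python3 -m inch '[0.4,0.05,0,0,0,0, 0.8,0.1,0,0,0,0, 1,0.12,0,0,0,0]' >/dev/null
python3 -m inch '[0.1,0,0,0,0,0, 0.2,0,0,0,0,0, 0.2,0,0,0,0,0, 0.2,0,0,0,0,0, 0.2,0,0,0,0,0]' >/dev/null
python3 - <<'E'
from h import *
plan(.45,.005,.30,90)
a=save('wrist','w5.png')
for t,z in dict(square_center=.08,border_center=.04).items(): outline('wrist',t,z)
cv2.imwrite('pics/w5c.png',cv2.resize(cv2.convertScaleAbs(a[60:200,200:330,::-1],alpha=1.6),None,fx=4,fy=4,interpolation=cv2.INTER_CUBIC))
camera('top'); outline('top','disc_center',.046)
E
```

```text
time: 22.15
position: [0.4162, -0.3366, 0.0453]
tool_rot: [0.707, 0.707, 0.0, -0.0]
ft_force: [0.3, -0.7, -0.3]
grip_width: 0.0788
grip_force: 0.0
t 23.9 pos [ 0.4497 -0.0109  0.2853] yaw 89.95 shift [ 0.199  0.003 -0.184] turn [ 0.     0.    -0.001]
wrist square_center 0.9 ctr mm [451.3  12.9] size [66.4 64.7] ang 87.0
wrist border_center 0.89 ctr mm [456.2  66.2] size [52.2 57. ] ang 80.6
top disc_center 0.66 ctr mm [ 417.1 -332.9] size [59.2 52.7] ang 87.5
```

View pics/w5c.png

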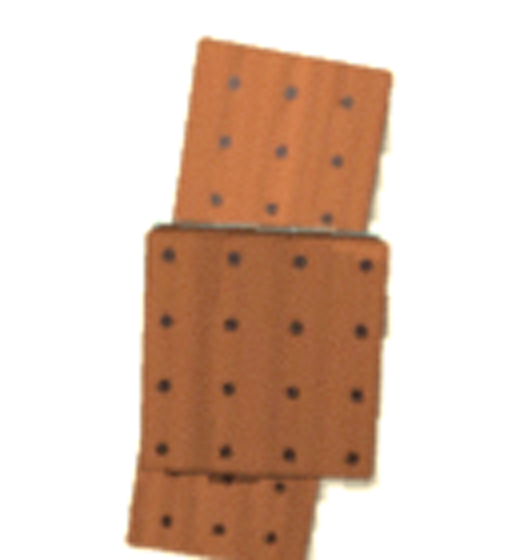

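Square's top dots at crop (168,256), (366,265), (162,449), (352,458): about 2.5° of turn.

Run:
```python
from h import *
g=lambda a,b:ray('wrist',200+a/4,60+b/4,.08)[:2]
c=[g(168,256),g(366,265),g(162,449),g(352,458)]; m=np.mean(c,0); print(m)
for i,j in((0,1),(2,3),(0,2),(1,3)): d=c[j]-c[i]; print(np.hypot(*d),np.degrees(np.arctan2(d[1],d[0])))
plan(m[0],m[1],.08,87.7)
```

```text
[0.45092057 0.01140092]
0.05125534870017548 -2.6550346489402097
0.05113212622391479 -2.8725119184207255
0.050988779385732305 -92.92882113606663
0.05118359618308977 -93.06613116772044
t 24.1 pos [ 0.4497 -0.0106  0.2852] yaw 89.94 shift [0.275 0.016 2.565] turn [-0.     0.     0.025]
```

```bash
python3 -m inch '[0.1,0,0.2,0,0,0.01, 0.2,0.01,0.5,0,0,0.03, 0.275,0.016,0.8,0,0,0.03, 0.275,0.016,1,0,0,0.03]' 87 20 >/dev/null
python3 -m inch '[0,0,0.4,0,0,0, 0,0,0.8,0,0,0, 0,0,1,0,0,0]' >/dev/null
python3 -m inch '[0,0,0.2,0,0,0, 0,0,0.4,0,0,0, 0,0,0.5,0,0,0, 0,0,0.56,0,0,0, 0,0,0.56,0,0,0, 0,0,0.56,0,0,0, 0,0,0.56,0,0,0]'
python3 -m inch '[0,0,0,0,0,0, 0,0,0,0,0,0, 0,0,0,0,0,0, 0,0,0,0,0,0]' 70
python3 -m inch '[0,0,0,0,0,0, 0,0,0,0,0,0, 0,0,0,0,0,0, 0,0,0,0,0,0, 0,0,0,0,0,0, 0,0,0,0,0,0, 0,0,0,0,0,0, 0,0,0,0,0,0]' 0 20
python3 -m inch '[0,0,-0.1,0,0,0, 0,0,-0.2,0,0,0, 0,0,-0.4,0,0,0, 0,0,-0.7,0,0,0, 0,0,-1,0,0,0, 0,0,-1,0,0,0, 0,0,-1,0,0,0]'
python3 -c "
from h import *
plan(.645,-.192,.16,107)"
```

```text
time: 25.32
position: [0.4515, 0.0119, 0.0811]
tool_rot: [0.723, 0.69, 0.0, 0.001]
ft_force: [-0.2, 0.4, 0.2]
grip_width: 0.0869
grip_force: 0.0
time: 25.65
position: [0.4511, 0.0121, 0.0808]
tool_rot: [0.723, 0.69, 0.0, 0.0]
ft_force: [-0.4, 0.0, 0.8]
grip_width: 0.0725
grip_force: 0.0
time: 26.32
position: [0.4509, 0.0121, 0.0805]
tool_rot: [0.724, 0.69, 0.0, 0.0]
ft_force: [0.7, -0.2, 4.2]
grip_width: 0.0635
grip_force: 20.0
time: 26.9
position: [0.4517, 0.0119, 0.1618]
tool_rot: [0.723, 0.69, 0.001, 0.002]
ft_force: [0.3, -0.7, -1.6]
grip_width: 0.0642
grip_force: 20.0
t 26.9 pos [0.4517 0.0119 0.1618] yaw 87.32 shift [-2.433  2.533  0.034] turn [ 0.002  0.001 -0.219]
```

```bash
python3 -m inch '[-0.15,0.1,-0.3,0,0,0, -0.3,0.25,-0.55,0,0,0, -0.6,0.5,-0.6,0,0,0, -0.86,0.72,-0.6,0,0,0]' >/dev/null
python3 -m inch '[-0.3,0.24,0,0,0,0, -0.6,0.48,0,0,0,0, -0.86,0.72,0,0,0,0]' >/dev/null
python3 -m inch '[-0.3,0.24,0,0,0,0, -0.6,0.48,0,0,0,0, -0.86,0.72,0,0,0,0]' >/dev/null
python3 -m inch '[-0.3,0.24,0,0,0,-0.05, -0.6,0.48,0,0,0,-0.1, -0.75,0.65,0,0,0,-0.16, -0.86,0.72,0,0,0,-0.22, -0.86,0.72,0,0,0,-0.22, -0.86,0.72,0,0,0,-0.22, -0.86,0.72,0,0,0,-0.22]'
python3 - <<'E'
from h import *
save('wrist','w6.png'); p=outline('wrist','square_tray',.016)
plan(.6445,-.192,.046,107)
E
```

```text
time: 28.32
position: [0.6669, -0.2723, 0.2067]
tool_rot: [0.595, 0.804, -0.0, -0.002]
ft_force: [-0.6, -1.0, -0.8]
grip_width: 0.0638
grip_force: 20.0
wrist square_tray 0.66 ctr mm [ 645.9 -192. ] size [98.5 98. ] ang 17.1
t 28.4 pos [ 0.6673 -0.2723  0.2078] yaw 107.08 shift [1.04  0.025 2.024] turn [-0.001 -0.001  0.001]
```

View pics/w6.png

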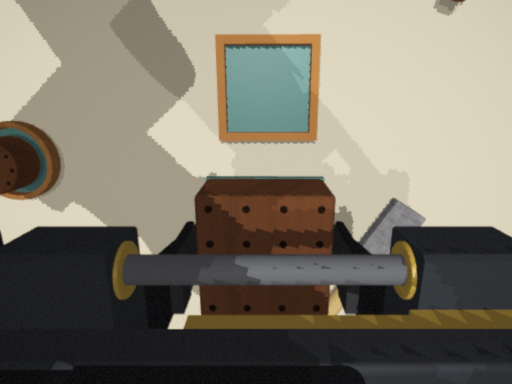

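Tray square-on at (268,88), block held square above (264,250), and the disc sits in its dish at the left edge.

```bash
python3 -m inch '[0.2,0,0,0,0,0, 0.5,0.02,0,0,0,0, 0.8,0.04,0,0,0,0, 1,0.04,0.1,0,0,0, 1,0.04,0.3,0,0,0]' >/dev/null
python3 -m inch '[0.04,0,0.3,0,0,0, 0.04,0,0.6,0,0,0, 0.04,0,0.9,0,0,0, 0.04,0,1,0,0,0]' >/dev/null
python3 -m inch '[0,0,0.2,0,0,0, 0,0,0.4,0,0,0, 0,0,0.5,0,0,0, 0,0,0.55,0,0,0, 0,0,0.55,0,0,0, 0,0,0.55,0,0,0]'
python3 -c "
from h import *
plan(.6459,-.193,.0465,107)"
```

```text
time: 29.67
position: [0.6472, -0.1933, 0.0613]
tool_rot: [0.594, 0.804, 0.0, 0.001]
ft_force: [0.0, 0.2, -1.6]
grip_width: 0.0632
grip_force: 20.0
t 29.7 pos [ 0.6472 -0.1933  0.0613] yaw 107.11 shift [ 0.008 -0.015  0.185] turn [0.001 0.001 0.001]
```

```bash
python3 -m inch '[0,-0.01,0.05,0,0,0, 0,-0.01,0.1,0,0,0, 0,-0.01,0.14,0,0,0, 0,-0.01,0.16,0,0,0, 0,-0.01,0.175,0,0,0, 0,-0.01,0.175,0,0,0, 0,-0.01,0.175,0,0,0]'
python3 -m inch '[0,0,0.01,0,0,0, 0,0,0.01,0,0,0, 0,0,0.01,0,0,0]'
```

```text
time: 30.25
position: [0.6459, -0.1934, 0.0466]
tool_rot: [0.594, 0.804, -0.0, -0.0]
ft_force: [-0.6, 0.6, 0.8]
grip_width: 0.0641
grip_force: 20.0
time: 30.5
position: [0.6459, -0.1934, 0.0466]
tool_rot: [0.594, 0.804, -0.0, 0.0]
ft_force: [-1.4, 0.2, 5.5]
grip_width: 0.0639
grip_force: 20.0
```

```bash
python3 -m inch '[0,0,0,0,0,0, 0,0,0,0,0,0, 0,0,0,0,0,0, 0,0,0,0,0,0, 0,0,0,0,0,0, 0,0,0,0,0,0, 0,0,0,0,0,0]' 85
python3 -m inch '[0,0,-0.1,0,0,0, 0,0,-0.4,0,0,0, 0,0,-0.8,0,0,0, 0,0,-1,0,0,0]' >/dev/null
python3 -m inch '[0,0,-0.5,0,0,0, 0,0,-1,0,0,0]' >/dev/null
python3 -m inch '[0.2,-0.1,-0.5,0,0,0, 0.5,-0.3,-0.9,0,0,0, 0.93,-0.57,-1,0,0,0]' 87 >/dev/null
python3 -m inch '[0.3,-0.2,0,0,0,0, 0.6,-0.4,0,0,0,0, 0.93,-0.57,0,0,0,0]' >/dev/null
python3 -m inch '[0.3,-0.2,0,0,0,0.05, 0.6,-0.4,0,0,0,0.12, 0.85,-0.5,0,0,0,0.19, 0.93,-0.57,0,0,0,0.25, 0.93,-0.57,0,0,0,0.29, 0.93,-0.57,0,0,0,0.29, 0.93,-0.57,0,0,0,0.29]' >/dev/null
python3 - <<'E'
from h import *
plan(.4495,.0168,.0400,80.8)
a=save('wrist','w7.png')
outline('wrist','border_center',.04)
cv2.imwrite('pics/w7c.png',cv2.resize(cv2.convertScaleAbs(a[30:230,190:340,::-1],alpha=1.4),None,fx=3,fy=3,interpolation=cv2.INTER_CUBIC))
camera('top'); outline('top','square_center',.046)
E
```

```text
time: 31.08
position: [0.6459, -0.1934, 0.0455]
tool_rot: [0.594, 0.804, -0.0, -0.0]
ft_force: [-0.4, 0.1, -0.3]
grip_width: 0.0848
grip_force: 0.0
t 32.7 pos [ 0.4515 -0.022   0.2857] yaw 81.12 shift [ 0.476 -0.105  3.071] turn [0.001 0.    0.004]
wrist border_center 0.9 ctr mm [448.4  16.6] size [149.5  56.9] ang 80.3
top square_center 0.77 ctr mm [ 644.6 -193.5] size [63.2 67.5] ang 17.1
```

View pics/w7c.png

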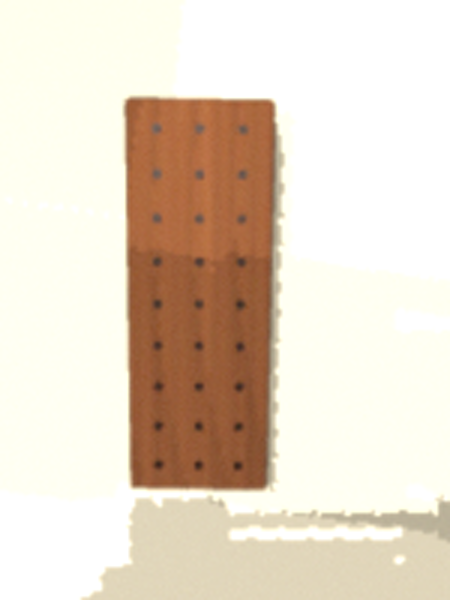

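Border fully visible (crop rows 98 to 488, columns 127 to 272) and aligned with the image. Its measured outline of 149.5 x 56.9 mm matches the given size.

```bash
python3 -m inch '[0.2,-0.05,0.2,0,0,0, 0.4,-0.1,0.5,0,0,0.005, 0.47,-0.115,0.8,0,0,0.005, 0.47,-0.115,1,0,0,0.005]' 87 35 >/dev/null
python3 -m inch '[0,0,0.4,0,0,0, 0,0,0.8,0,0,0, 0,0,1,0,0,0]' >/dev/null
python3 -m inch '[0,0,0.3,0,0,0, 0,0,0.6,0,0,0, 0,0,0.8,0,0,0, 0,0,0.95,0,0,0, 0,0,1.0,0,0,0, 0,0,1,0,0,0, 0,0,1,0,0,0]' 
python3 -m inch '[0,0,0.06,0,0,0, 0,0,0.06,0,0,0, 0,0,0.06,0,0,0, 0,0,0.06,0,0,0]' 65
python3 -m inch '[0,0,0,0,0,0, 0,0,0,0,0,0, 0,0,0,0,0,0, 0,0,0,0,0,0, 0,0,0,0,0,0, 0,0,0,0,0,0, 0,0,0,0,0,0, 0,0,0,0,0,0]' 0 35
python3 -m inch '[0,0,-0.1,0,0,0, 0,0,-0.2,0,0,0, 0,0,-0.4,0,0,0, 0,0,-0.7,0,0,0, 0,0,-1,0,0,0, 0,0,-1,0,0,0, 0,0,-1,0,0,0]'
python3 -c "
from h import *
plan(.625,.213,.0465,101.3)"
```

```text
time: 34.03
position: [0.4485, 0.0165, 0.0451]
tool_rot: [0.763, 0.647, 0.0, 0.0]
ft_force: [-0.1, -0.5, 0.1]
grip_width: 0.0872
grip_force: 0.0
time: 34.37
position: [0.4484, 0.0166, 0.0407]
tool_rot: [0.763, 0.647, 0.0, 0.0]
ft_force: [-0.1, -0.4, -0.3]
grip_width: 0.0693
grip_force: 0.0
time: 35.03
position: [0.4482, 0.0166, 0.0404]
tool_rot: [0.763, 0.647, 0.0, 0.0]
ft_force: [-0.3, 0.2, 6.1]
grip_width: 0.0561
grip_force: 35.0
time: 35.62
position: [0.4488, 0.0165, 0.1213]
tool_rot: [0.763, 0.647, 0.001, 0.001]
ft_force: [-0.4, 0.1, -3.3]
grip_width: 0.0558
grip_force: 35.0
t 35.6 pos [0.4488 0.0165 0.1213] yaw 80.57 shift [2.784 1.767 0.941] turn [ 0.002  0.    -0.23 ]
```

Long tray estimates from the top and wrist cameras agree within 2 mm, with 9 mm of clearance, so I go straight there.

```bash
python3 -m inch '[0.1,0.06,-0.3,0,0,0, 0.3,0.2,-0.6,0,0,0, 0.6,0.4,-0.9,0,0,0, 0.93,0.59,-1,0,0,0]' >/dev/null
python3 -m inch '[0.25,0.16,0,0,0,0, 0.5,0.32,0,0,0,0, 0.75,0.48,0,0,0,0, 0.93,0.59,0,0,0,0]' >/dev/null
python3 -m inch '[0.2,0.13,0,0,0,-0.05, 0.4,0.25,0,0,0,-0.1, 0.6,0.38,0,0,0,-0.15, 0.8,0.5,0,0,0,-0.2, 0.92,0.59,0,0,0,-0.23, 0.92,0.59,0,0,0,-0.23, 0.92,0.59,0,0,0,-0.23]'
python3 - <<'E'
from h import *
save('side','s3.png')
plan(.625,.213,.0465,101.3)
E
```

```text
time: 36.87
position: [0.6229, 0.2127, 0.1976]
tool_rot: [0.634, 0.773, -0.002, -0.001]
ft_force: [-0.9, -0.4, -3.1]
grip_width: 0.0556
grip_force: 35.0
t 36.9 pos [0.6226 0.2123 0.198 ] yaw 101.21 shift [0.004 0.041 1.894] turn [-0.003  0.    -0.001]
```

View pics/s3.png

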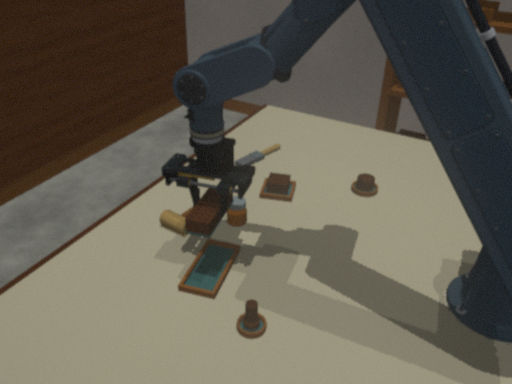

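Stamp (251,318), disc (365,184) and square (278,183) all sit in their trays. The border hangs level above the long tray.

```bash
python3 -m inch '[0,0.02,0.2,0,0,0, 0,0.03,0.5,0,0,0, 0,0.03,0.8,0,0,0, 0,0.03,1,0,0,0]' >/dev/null
python3 -m inch '[0,0,0.25,0,0,0, 0,0,0.45,0,0,0, 0,0,0.6,0,0,0, 0,0,0.68,0,0,0, 0,0,0.7,0,0,0, 0,0,0.7,0,0,0, 0,0,0.7,0,0,0]'
python3 -c "
from h import *
plan(.625,.213,.0465,101.3)"
```

```text
time: 37.83
position: [0.6273, 0.2133, 0.0651]
tool_rot: [0.634, 0.773, 0.001, 0.001]
ft_force: [0.9, 0.3, -2.6]
grip_width: 0.0556
grip_force: 35.0
t 37.8 pos [0.6273 0.2133 0.0651] yaw 101.25 shift [ 0.002 -0.03   0.233] turn [ 0.001  0.    -0.001]
```

```bash
python3 -m inch '[0,-0.01,0.08,0,0,0, 0,-0.015,0.14,0,0,0, 0,-0.015,0.18,0,0,0, 0,-0.015,0.205,0,0,0, 0,-0.015,0.22,0,0,0, 0,-0.015,0.225,0,0,0, 0,-0.015,0.225,0,0,0]'
python3 -m inch '[0,0,0.01,0,0,0, 0,0,0.01,0,0,0, 0,0,0.01,0,0,0]'
```

```text
time: 38.42
position: [0.6253, 0.2131, 0.0465]
tool_rot: [0.634, 0.773, -0.0, -0.0]
ft_force: [-1.5, 0.0, -0.3]
grip_width: 0.0559
grip_force: 35.0
time: 38.67
position: [0.6253, 0.2131, 0.0465]
tool_rot: [0.634, 0.773, -0.0, -0.0]
ft_force: [-4.0, -0.8, 6.7]
grip_width: 0.0559
grip_force: 35.0
```

Contact; release, rise and check.

```bash
python3 -m inch '[0,0,0,0,0,0, 0,0,0,0,0,0, 0,0,0,0,0,0, 0,0,0,0,0,0, 0,0,0,0,0,0, 0,0,0,0,0,0, 0,0,0,0,0,0, 0,0,0,0,0,0]' 85
python3 -m inch '[0,0,-0.1,0,0,0, 0,0,-0.4,0,0,0, 0,0,-0.8,0,0,0, 0,0,-1,0,0,0]' >/dev/null
python3 -m inch '[0,0,-0.5,0,0,0, 0,0,-1,0,0,0]' >/dev/null
python3 -m inch '[0,0,-0.4,0,0,0, -0.4,0,-0.8,0,0,0, -0.8,0,-0.8,0,0,0, -0.8,0,-0.8,0,0,0, -0.8,0,-0.8,0,0,0, -0.8,0,-0.8,0,0,0]'
python3 - <<'E'
from h import *
a=save('wrist','w8.png'); outline('wrist','border_center',.046); outline('wrist','long_tray',.016)
b=save('side','s4.png'); cv2.imwrite('pics/fin.png',cv2.resize(np.hstack([a,b])[:,:,::-1],(800,300),interpolation=cv2.INTER_AREA))
E
```

```text
time: 39.33
position: [0.6255, 0.2131, 0.0453]
tool_rot: [0.634, 0.773, 0.0, 0.0]
ft_force: [0.8, -0.3, -1.1]
grip_width: 0.0846
grip_force: 0.0
time: 40.33
position: [0.6373, 0.1503, 0.2693]
tool_rot: [0.635, 0.773, -0.0, -0.001]
ft_force: [0.5, -0.0, -1.1]
grip_width: 0.085
grip_force: 0.0
wrist border_center 0.82 ctr mm [625.3 214. ] size [ 57.2 148.6] ang 11.0
wrist long_tray 0.59 ctr mm [626.4 215. ] size [ 91.3 186.1] ang 11.4
```

View pics/fin.png

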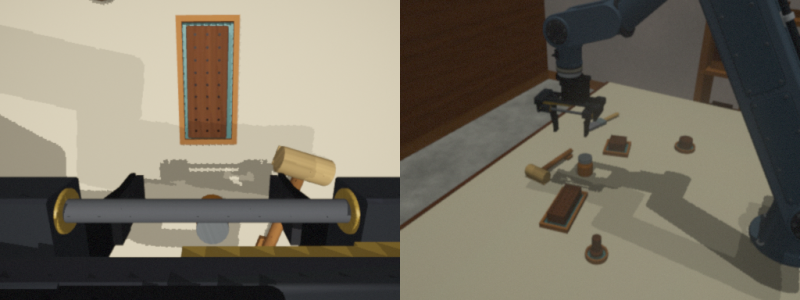

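The border lies inside the long tray at (208,80) of the left view, centred within about 1.5 mm. The other three blocks stand in their trays, the jar and mallet are undisturbed, and the arm is clear.

```bash
python3 -c "
from rig import *
print(hand_in())"
```

```text
the job is handed in; nothing more can be done
None
```

All four blocks were set down gently in their own trays, checked by camera as lying in place, with the jar and mallet left where they were, and the job is handed in; it returned no verdict.

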